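# Find the rocking corner of the heel jig plate and press its shim flat

## Task

The heel jig plate rocks at one of its four corners. Press down on the corner ears to find the one that gives, then press the raised shim tab belonging to that ear (the one sticking out on the ear's robot side) down flat, and leave the other three tabs standing. Use fingertips only: do not lift the plate or push it out of place, and leave the things around it alone.

Things in the scene. Friction and masses are not known exactly. Their poses are not given: they have to be found in the camera images.
- bed: fixed dark steel bed 245 x 250 x 6 mm on the table under the jig plate, carrying four steel feet 24 mm square under the ears and a rocker shim at each foot. Origin on the table below the middle of the four feet; z up, its x axis points away from the robot (yaw within 0.25 rad), y left. All four tabs point to its -x
- plate: loose aluminium jig plate, 2 kg, 180 x 120 x 12 mm with four ears of the same thickness at (+-60, +-95) mm and a low heel nest in the middle, 30 mm high in all. Origin: centre of its underside, 30 mm above the table; axes as the bed's. Three ears rest on feet and do not give; under the fourth is a hidden 5 mm gap: pressed with 2 to 4 N it sinks about 5 mm, and comes back when let go
- ear_near_left (a point): centre of the upper face of the plate's near left (-x, +y) ear (44 x 58 mm), 42 mm above the table while the plate sits level; the point where to press that corner
- ear_near_right (a point): centre of the upper face of the plate's near right (-x, -y) ear (44 x 58 mm), 42 mm above the table while the plate sits level; the point where to press that corner
- ear_far_left (a point): centre of the upper face of the plate's far left (+x, +y) ear (44 x 58 mm), 42 mm above the table while the plate sits level; the point where to press that corner
- ear_far_right (a point): centre of the upper face of the plate's far right (+x, -y) ear (44 x 58 mm), 42 mm above the table while the plate sits level; the point where to press that corner
- shim_near_left (a joint): angle (rad) of the near left steel rocker shim (four alike, one beside each ear): 0 = tab flat (level, its stop), starts at 0.28 to 0.48 (tab end raised), grows upward. Stiff pivot that stays where it is left; about 6 to 7 N straight down on the tab's press point turns it
- tab_near_left (a point): press point on the upper face of the tab of the near left shim, on its centre line, 32 mm from its pivot and 15 mm from its free end; the tab is 26 mm wide; with the tab flat this point is 29.5 mm above the table, with it raised 9 to 15 mm higher. It belongs to the ear whose centre lies 64 mm from it in the bed's +x direction
- feeler_near_left (a joint): how far (m) the ear has pushed down the 5 mm feeler pin hidden under the near left ear: 0 at the start; the pin stays down where it was pushed, about 4 to 5 mm at the rocking corner, under 1 mm at a firm one
- shim_near_right (a joint): angle (rad) of the near right steel rocker shim (four alike, one beside each ear): 0 = tab flat (level, its stop), starts at 0.28 to 0.48 (tab end raised), grows upward. Stiff pivot that stays where it is left; about 6 to 7 N straight down on the tab's press point turns it
- tab_near_right (a point): press point on the upper face of the tab of the near right shim, on its centre line, 32 mm from its pivot and 15 mm from its free end; the tab is 26 mm wide; with the tab flat this point is 29.5 mm above the table, with it raised 9 to 15 mm higher. It belongs to the ear whose centre lies 64 mm from it in the bed's +x direction
- feeler_near_right (a joint): how far (m) the ear has pushed down the 5 mm feeler pin hidden under the near right ear: 0 at the start; the pin stays down where it was pushed, about 4 to 5 mm at the rocking corner, under 1 mm at a firm one
- shim_far_left (a joint): angle (rad) of the far left steel rocker shim (four alike, one beside each ear): 0 = tab flat (level, its stop), starts at 0.28 to 0.48 (tab end raised), grows upward. Stiff pivot that stays where it is left; about 6 to 7 N straight down on the tab's press point turns it
- tab_far_left (a point): press point on the upper face of the tab of the far left shim, on its centre line, 32 mm from its pivot and 15 mm from its free end; the tab is 26 mm wide; with the tab flat this point is 29.5 mm above the table, with it raised 9 to 15 mm higher. It belongs to the ear whose centre lies 64 mm from it in the bed's +x direction
- feeler_far_left (a joint): how far (m) the ear has pushed down the 5 mm feeler pin hidden under the far left ear: 0 at the start; the pin stays down where it was pushed, about 4 to 5 mm at the rocking corner, under 1 mm at a firm one
- shim_far_right (a joint): angle (rad) of the far right steel rocker shim (four alike, one beside each ear): 0 = tab flat (level, its stop), starts at 0.28 to 0.48 (tab end raised), grows upward. Stiff pivot that stays where it is left; about 6 to 7 N straight down on the tab's press point turns it
- tab_far_right (a point): press point on the upper face of the tab of the far right shim, on its centre line, 32 mm from its pivot and 15 mm from its free end; the tab is 26 mm wide; with the tab flat this point is 29.5 mm above the table, with it raised 9 to 15 mm higher. It belongs to the ear whose centre lies 64 mm from it in the bed's +x direction
- feeler_far_right (a joint): how far (m) the ear has pushed down the 5 mm feeler pin hidden under the far right ear: 0 at the start; the pin stays down where it was pushed, about 4 to 5 mm at the rocking corner, under 1 mm at a firm one
- tape: bystander: roll of tape lying flat, 90 mm across, 24 mm high; origin centre of underside
- hammer: bystander: small hammer lying on the table; origin under its middle
- glue: bystander: closed glue jar, 48 mm across, 85 mm high; origin centre of underside

How it is judged (in metres and radians):
On the way, in this order (a step that is already met when the one before it is completed fails the run):
1. the loose corner has been pressed so that the plate visibly rocks, with all four tabs still raised (angle between plate's own z axis and vertical above 0.025 rad and contact force between the fingers and plate above 0.5 N and value of joint any of feeler_near_left, feeler_near_right, feeler_far_left, feeler_far_right above 0.002 m and value of joint each of shim_near_left, shim_near_right, shim_far_left, shim_far_right above 0.2 rad), for 0.05 s.
2. the shim tab at that corner is pressed flat (((value of joint feeler_near_left above 0.002 m and value of joint shim_near_left below 0.05 rad) or (value of joint feeler_near_right above 0.002 m and value of joint shim_near_right below 0.05 rad) or (value of joint feeler_far_left above 0.002 m and value of joint shim_far_left below 0.05 rad) or (value of joint feeler_far_right above 0.002 m and value of joint shim_far_right below 0.05 rad))), for 0.1 s.
At the end, for the whole second after the job is handed in: the tab at the rocking corner (whose feeler pin was pushed down over 2 mm) lies flat (within 0.06 rad), the other three tabs still stand raised (above 0.2 rad), and the plate sits level (0.015 rad), still, and within 12 mm of its place on the bed (((value of joint feeler_near_left above 0.002 m and value of joint shim_near_left below 0.06 rad) or (value of joint feeler_near_right above 0.002 m and value of joint shim_near_right below 0.06 rad) or (value of joint feeler_far_left above 0.002 m and value of joint shim_far_left below 0.06 rad) or (value of joint feeler_far_right above 0.002 m and value of joint shim_far_right below 0.06 rad)) and not ((value of joint feeler_near_left below 0.002 m and value of joint shim_near_left below 0.2 rad) or (value of joint feeler_near_right below 0.002 m and value of joint shim_near_right below 0.2 rad) or (value of joint feeler_far_left below 0.002 m and value of joint shim_far_left below 0.2 rad) or (value of joint feeler_far_right below 0.002 m and value of joint shim_far_right below 0.2 rad)) and angle between plate's own z axis and vertical below 0.015 rad and linear speed of plate below 0.01 m/s and horizontal distance between plate and bed below 0.012 m); the robot touches nothing.
It fails at once if a tab at a firm corner is pressed down ((value of joint feeler_near_left below 0.002 m and value of joint shim_near_left below 0.2 rad) or (value of joint feeler_near_right below 0.002 m and value of joint shim_near_right below 0.2 rad) or (value of joint feeler_far_left below 0.002 m and value of joint shim_far_left below 0.2 rad) or (value of joint feeler_far_right below 0.002 m and value of joint shim_far_right below 0.2 rad)).
It fails at once if the plate is lifted or carried (height (world z) of plate above 0.04 m or angle between plate's own z axis and vertical above 0.12 rad).
It fails at once if the plate is pushed out of place by more than 15 mm (horizontal distance between plate and bed above 0.015 m).
It fails at once if a bystander is moved by more than 20 mm (distance of any of tape, hammer, glue from where it was at the start of the episode above 0.02 m).
It also fails if it takes over 42 s, if anything falls off the work surface, if the arm or the gripper's body presses on something with over 40 N, if the wrist force passes 120 N, or if a joint passes its speed limit or range.

## Robot

A 6-joint arm with a two-finger parallel gripper is mounted at the origin on the work surface. World frame = base frame: x ahead of the robot, y to its left, z up, the work surface at z = 0. Lengths are in mm, angles in rad, forces in N, time in s.
With the tool pointing down it reaches from about 425 to 950 mm from the base axis. Payload 3.5 kg.
Tool frame: the origin (TCP) lies midway between the tips of the shut fingers; the grasp point (between the pads) lies 19 mm behind it; z points along the fingers, y is the line along which they close (so a half turn about z gives the same grasp; the last joint's range is limited). The gripper opens to 85 mm and grips with 20 to 120 N. Pads are 22 mm wide; open, the fingers measure 114 mm over their backs; the gripper's body (76 mm by 85 mm) begins 54 mm behind the grasp point. The pads swing forward as they close: fully open they stand 13 mm farther back than shut.
Start: joints at [-1.369, 0.286, 1.577, -0, 1.279, -0.15], TCP at [232.62, -633.636, 231.325] pointing down, gripper open.
Joint ranges: [-2.77, 2.77], [-0.9, 2.22], [0.21, 2.48], [-1.53, 4.67], [0.24, 2.81], [-2.84, 2.84]. Speed limits (rad/s): [2.79, 2.79, 3.14, 3.14, 3.14, 3.14].

## Interface

Orientations are given as [roll, pitch, yaw] about the fixed x, y, z axes, in that order (R = Rz(yaw) Ry(pitch) Rx(roll)).
In Python, from cell import robot gives the robot as it stands. Calls block until the motion is done:
- robot.move_pose(position, orientation): joint-space move of the TCP to a pose.
- robot.move_linear(position, orientation=None, rate=150): straight line of the TCP; orientation=None keeps the orientation; rate is the mean speed in mm/s.
- robot.set_joints(angles): joint-space move.
- robot.gripper_to(opening, effort=None): opening from 0.0 (shut) to 1.0 (fully open); effort is the grip in N (None keeps the last); returns when the fingers have stopped.
- robot.wait(seconds).
- robot.inverse_kinematics(position, orientation): joint angles nearest the present ones, or None.
- robot.read_camera(name): name is "side" or "top"; returns a dict with "img" (400x640x3 uint8, blue, green, red), "intrinsics" (3x3 intrinsics, pixels), "dist_coeffs" ([k1, k2, p1, p2, k3] as OpenCV has them; the pictures are not rectified), "R" (3x3) and "t" (3): a world point X has camera coordinates R X + t. Camera axes: x right, y down, z forward; pixel columns grow to the right and rows downward; lengths in mm; the calibration is good to about 2 mm. A picture is of the moment at which its call begins. There is no depth.
A pose or a line that the arm cannot do raises robot.PlanningError and nothing moves.
- robot.job_done(): hands the job in; it is judged then, once.
Trained networks look in the newest picture that a camera, given by its name, has taken for a name from the list of things; names that differ only in an ending like _2 or _b are one class to them, and where a whole thing is asked for, a point or a joint stands for the part that bears it (a point fixed in the world has none). Each returns a list of dicts, best first, with "p" (0 to 1); they miss things now and then, are a little off and sometimes report something else, mostly with a low value. They report only what shows in the picture. A call takes as long as a camera call.
- robot.recognise(camera, label): "at" ([column, row] in pixels, amid what is visible of it).
- robot.tip_of(camera, label): "at" ([column, row] in pixels: a listed point, or the origin of a listed thing).
Readings, each from a call of its own:
- robot.read_clock(): time.
- robot.read_joint_pos(): joint angles.
- robot.read_qvel(): joint speeds.
- robot.read_tau(): joint torques, N m.
- robot.read_eef_pos(): TCP position.
- robot.read_orientation(): TCP orientation.
- robot.read_force(): force on the tool from outside, world axes, zero at the start.
- robot.read_wrist_torque(): the same for the moment, N m.
- robot.read_opening(): opening from 0.0 (shut) to 1.0 (fully open).
- robot.read_finger_force(): force on a finger pad.
Only numpy, scipy, OpenCV 4.12 (cv2) and the standard library are available. Lean on these libraries where they do the work, as an engineer would, in place of code of your own. Each camera call takes 0.05 s, during which the arm holds its last target. There are 200 camera calls.

## Working session

There is one attempt and no reset: what is moved stays moved. The work goes in short steps, each a Python script; the robot and the scene stay as the last script left them, time stands still between calls to the robot, and variables do not carry over. Pictures are saved under pics/ and viewed, at most 10 in all, crops included, and the job is handed in when it is done.

```bash
mkdir -p pics; cat > h.py <<'E'
import numpy as np, cv2
from cell import robot
def ray(c,px):
    K=np.array(c["intrinsics"]);d=np.array(c["dist_coeffs"]);R=np.array(c["R"]);t=np.array(c["t"])
    u=cv2.undistortPoints(np.array([[px]],float),K,d)[0,0]
    return -R.T@t, R.T@np.array([u[0],u[1],1])
def at_z(c,px,z):
    o,v=ray(c,px); return o+v*(z-o[2])/v[2]
def proj(c,P):
    return cv2.projectPoints(np.array(P,float).reshape(-1,1,3),cv2.Rodrigues(np.array(c["R"]))[0],np.array(c["t"],float),np.array(c["intrinsics"]),np.array(c["dist_coeffs"]))[0][:,0]
E
cat > a.py <<'E'
from h import *
for n in ("top","side"):
    c=robot.read_camera(n); cv2.imwrite(f"pics/{n}0.png",c["img"])
    print(n,-np.array(c["R"]).T@np.array(c["t"]))
    for l,z in [("plate",30),("bed",0)]+[(f"{k}_{s}",z) for k,z in(("ear",42),("tab",41)) for s in("near_left","near_right","far_left","far_right")]+[("tape",0),("hammer",0),("glue",0)]:
        r=robot.tip_of(n,l)
        print(l,[(np.round(x["at"]),round(x["p"],2),at_z(c,x["at"],z)[:2].round(1)) for x in r[:2]])
print(robot.read_clock(),robot.read_orientation())
E
python3 a.py
```

```text
top [ 447.31237446   37.80644897 1180.37054677]
plate [(array([362., 220.]), 0.93, array([576.4, -49.2])), (array([328., 151.]), 0.22, array([737.6,  27.5]))]
bed [(array([329., 274.]), 0.72, array([455.9,  27.3]))]
ear_near_left [(array([323., 248.]), 0.56, array([512.9,  39.7]))]
ear_near_right [(array([408., 242.]), 0.94, array([ 525.3, -149.7]))]
ear_far_left []
ear_far_right [(array([398., 187.]), 0.91, array([ 649.4, -129.5])), (array([316., 223.]), 0.16, array([569. ,  54.6]))]
tab_near_left [(array([330., 273.]), 0.87, array([457.8,  25. ]))]
tab_near_right [(array([411., 264.]), 0.57, array([ 476. , -155.5]))]
tab_far_left [(array([318., 225.]), 0.64, array([563.5,  52.1]))]
tab_far_right [(array([400., 212.]), 0.81, array([ 592.3, -133. ])), (array([329., 155.]), 0.39, array([725.5,  25.8]))]
tape [(array([318., 224.]), 0.72, array([570.5,  50.8])), (array([450., 186.]), 0.57, array([ 660.6, -258.7]))]
hammer [(array([248., 242.]), 0.71, array([529.4, 213.1]))]
glue [(array([331., 154.]), 0.91, array([736.9,  19.9]))]
side [192.8482895  564.54006034 463.62865784]
plate [(ar
[... 338 characters left out ...]
167.]), 0.78, array([ 640.8, -121.7]))]
tab_near_left [(array([337., 207.]), 0.71, array([573.4,  43.2])), (array([393., 227.]), 0.53, array([450.8,  34.3]))]
tab_near_right [(array([425., 187.]), 0.74, array([ 468.7, -137.5])), (array([336., 208.]), 0.55, array([571.8,  49.4]))]
tab_far_left [(array([337., 208.]), 0.46, array([570.4,  49.2]))]
tab_far_right [(array([379., 173.]), 0.44, array([ 582.6, -132.1]))]
tape [(array([372., 161.]), 0.85, array([ 670.9, -247. ]))]
hammer [(array([300., 281.]), 0.8, array([521.6, 217.5])), (array([401., 177.]), 0.57, array([ 566.1, -215.7]))]
glue [(array([283., 193.]), 0.88, array([745.3,  25.7]))]
1.4 [-3.14158244e+00  8.10232919e-06  3.51839123e-01]
```

```bash
cat > b.py <<'E'
from h import *
from scipy.optimize import least_squares
C={n:robot.read_camera(n) for n in("top","side")}
L={}
for sx,a in((-1,"near"),(1,"far")):
    for sy,b in((1,"left"),(-1,"right")):
        L[f"ear_{a}_{b}"]=(60*sx,95*sy,42); L[f"tab_{a}_{b}"]=(60*sx-64,95*sy,41)
L["plate"]=(0,0,30)
obs=[]
for n,c in C.items():
    for l,p in L.items():
        for x in robot.tip_of(n,l)[:2]:
            if x["p"]>.4: obs.append((n,c,l,p,x["at"]))
def W(q,p): 
    s,k=np.sin(q[2]),np.cos(q[2]); return np.array([q[0]+k*p[0]-s*p[1],q[1]+s*p[0]+k*p[1],p[2]])
def f(q): return np.concatenate([proj(c,W(q,p))[0]-a for n,c,l,p,a in obs])
r=least_squares(f,[576,-45,-.1],loss="soft_l1",f_scale=1.5,x_scale=[10,10,.1])
q=r.x; print(q.round(3)); 
for (n,c,l,p,a),e in zip(obs,f(q).reshape(-1,2)): print(n,l,e.round(1))
np.save("q.npy",q)
ims=[]
for n,c in C.items():
    im=c["img"].copy()
    for l,p in L.items():
        u=proj(c,W(q,p))[0]; cv2.circle(im,tuple(int(v) for v in u.round()),1,(0,0,255),-1)
    u=proj(c,W(q,(0,0,30)))[0].astype(int)
    im=im[max(u[1]-100,0):u[1]+100,u[0]-133:u[0]+133]
    ims.append(cv2.resize(im,(798,600),interpolation=cv2.INTER_CUBIC))
    cv2.imwrite(f"pics/fit_{n}.png",ims[-1])
E
python3 b.py
```

```text
[ 5.82144e+02 -4.01680e+01  1.24000e-01]
top ear_near_left [0.3 0.8]
top tab_near_left [-4.2  0.6]
top ear_near_right [-0.9 -5.8]
top tab_near_right [-0.  -0.9]
top ear_far_left [0.6 0.5]
top tab_far_left [ 0.2 -1.7]
top ear_far_right [-0.9  0.1]
top tab_far_right [-0.4  3.3]
top plate [-0.  -2.3]
top plate [30.7 66.7]
side ear_near_left [-5.3  2. ]
side tab_near_left [3.5 0.3]
side ear_near_right [-1.   1.7]
side tab_near_right [ 1.3 -2.2]
side ear_far_left [-7.7 -2.7]
side tab_far_left [1.6 0.5]
side ear_far_right [-72.7 -19.9]
side ear_far_right [0.8 0.5]
side tab_far_right [22.9  5.8]
side tab_far_right [-0.6 -0.7]
side plate [-1.3 -2.9]
side plate [ 56.9 -85.7]
```

View pics/fit_top.png

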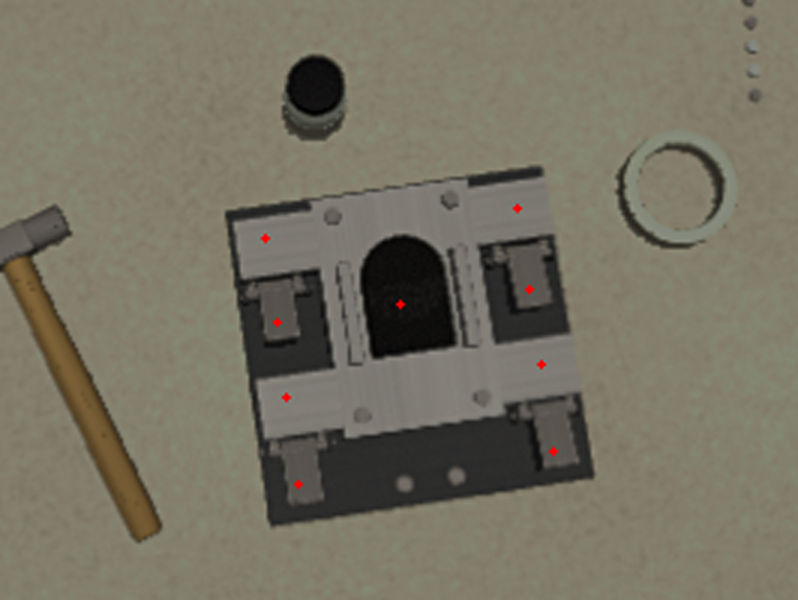

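View pics/fit_side.png

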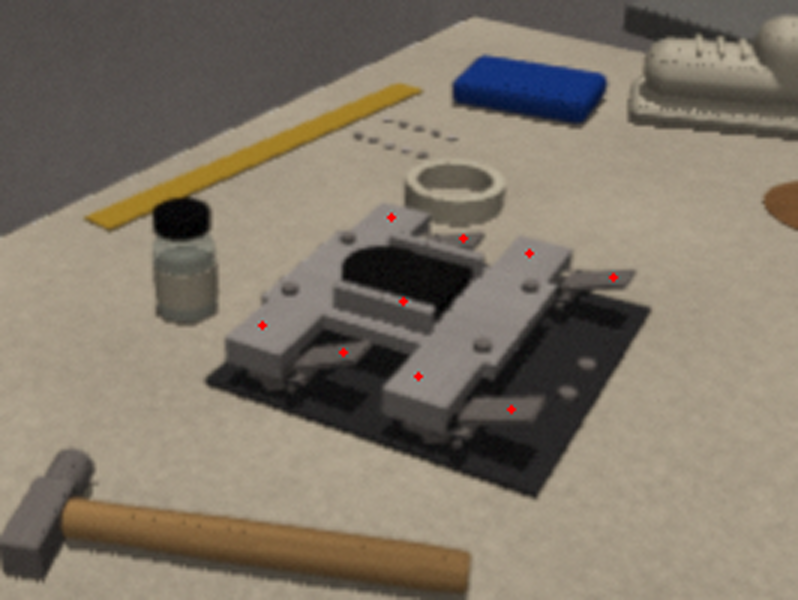

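The fit (bed at 582, -40, yaw 0.124) agrees with both pictures. In the crops the ear and tab markers sit on their parts: the top-crop ears at (286,397), (541,364), (265,238) and (517,208), with all four tabs raised. Next I press the ears gently in small steps.

```bash
cat > press.py <<'E'
from h import *
q=np.load("q.npy"); O=[np.pi,0,q[2]]
def W(x,y):
    s,k=np.sin(q[2]),np.cos(q[2]); return q[0]+k*x-s*y,q[1]+s*x+k*y
def press(x,y,zs,zstop,fstop,step=1.0):
    """descend in steps until force or height limit; returns log of (z,F)"""
    X,Y=W(x,y); log=[]
    robot.move_linear([X,Y,zs],O,rate=120)
    f0=np.array(robot.read_force())
    z=zs
    while z>zstop:
        z-=step; robot.move_linear([X,Y,z],O,rate=25)
        F=np.array(robot.read_force())-f0
        log.append((round(z,1),round(robot.read_eef_pos()[2],1),F.round(1).tolist()))
        if F[2]>fstop: break
    return log
E
cat > c.py <<'E'
from press import *
print(robot.read_clock())
robot.gripper_to(0.0,40)
X,Y=W(-60,-95); robot.move_pose([X,Y,75],O); print(robot.read_clock(),robot.read_eef_pos())
l=press(-60,-97,45,36,6); print(*l,sep="\n")
robot.move_linear([X,Y,75],O,rate=150); print(robot.read_clock())
E
python3 c.py
```

```text
2.4
5.3083 [ 534.70812375 -142.79420526   75.44448997]
(44.0, np.float64(44.5), [-1.2, -1.3, -0.4])
(43.0, np.float64(43.1), [-0.9, -0.4, -0.8])
(42.0, np.float64(42.1), [-0.3, 0.6, -1.1])
(41.0, np.float64(42.1), [-3.3, 0.3, 5.9])
(40.0, np.float64(42.0), [-5.6, 1.3, 10.2])
7.3417
```

Near right is firm: contact at 42, then the force climbs. Now the other three.

```bash
cat > d.py <<'E'
from press import *
for n,x,y in(("far_right",60,-97),("far_left",60,97),("near_left",-60,97)):
    X,Y=W(x,y); robot.move_linear([X,Y,70],O,rate=250)
    l=press(x,y,44,35.5,6.5); print(n,*l,sep="\n")
    if l[-1][1]<39.5:
        robot.wait(.15); c=robot.read_camera("side"); cv2.imwrite("pics/rock.png",c["img"]); print("LOOSE",n,robot.read_eef_pos())
        robot.move_linear([X,Y,70],O,rate=100); break
    robot.move_linear([X,Y,70],O,rate=200)
print(robot.read_clock())
E
python3 d.py
```

```text
far_right
(43.0, np.float64(43.6), [-0.4, -0.0, 1.2])
(42.0, np.float64(42.1), [-0.2, 0.6, 0.4])
(41.0, np.float64(41.4), [-1.5, -0.8, 2.1])
(40.0, np.float64(40.3), [-0.8, -0.0, 3.3])
(39.0, np.float64(39.3), [0.5, -0.1, 3.1])
(38.0, np.float64(38.2), [0.7, -0.0, 3.5])
(37.0, np.float64(37.7), [-0.6, -0.2, 6.0])
(36.0, np.float64(37.6), [-1.1, -0.5, 9.4])
LOOSE far_right [ 654.25823019 -129.16970112   37.61830916]
11.0333
```

Far right gives: it sank 4.4 mm at about 3.5 N, then met its stop. Now its tab.

```bash
cat > e.py <<'E'
from press import *
X,Y=W(-4,-95); robot.move_linear([X,Y,70],O,rate=150)
l=press(-4,-95,48,26.5,17,1.5); print(*l,sep="\n")
robot.wait(.3); print(robot.read_eef_pos(),robot.read_force())
robot.move_linear([X,Y,80],O,rate=120)
X,Y=W(-90,-230); robot.move_linear([X,Y,200],O,rate=250)
for n in("top","side"):
    c=robot.read_camera(n); u=proj(c,[*W(0,0),30])[0].astype(int)
    cv2.imwrite(f"pics/end_{n}.png",cv2.resize(c["img"][max(u[1]-100,0):u[1]+100,u[0]-133:u[0]+133],(798,600),interpolation=cv2.INTER_CUBIC))
print(robot.read_clock())
E
python3 e.py
```

```text
(46.5, np.float64(47.0), [-0.8, 0.5, 0.3])
(45.0, np.float64(45.1), [0.7, -0.5, 0.4])
(43.5, np.float64(43.4), [-0.5, -0.6, 0.2])
(42.0, np.float64(42.3), [-0.0, 0.8, 2.4])
(40.5, np.float64(41.2), [-1.0, 0.8, 5.5])
(39.0, np.float64(39.8), [-1.7, 0.2, 6.7])
(37.5, np.float64(38.3), [-2.3, 0.8, 6.3])
(36.0, np.float64(36.8), [-2.7, -0.2, 6.1])
(34.5, np.float64(35.2), [-1.6, 0.2, 5.3])
(33.0, np.float64(33.6), [-2.4, -0.2, 5.4])
(31.5, np.float64(32.0), [-3.4, -0.3, 5.7])
(30.0, np.float64(30.4), [-4.3, -0.8, 5.6])
(28.5, np.float64(29.4), [-4.8, -0.8, 7.9])
(27.0, np.float64(29.2), [-8.2, 0.9, 15.2])
(25.5, np.float64(29.1), [-11.2, 0.7, 21.0])
[ 589.45320486 -135.59307039   29.10531264] [-10.39520496   0.90546204  20.58415196]
17.65
```

View pics/end_side.png

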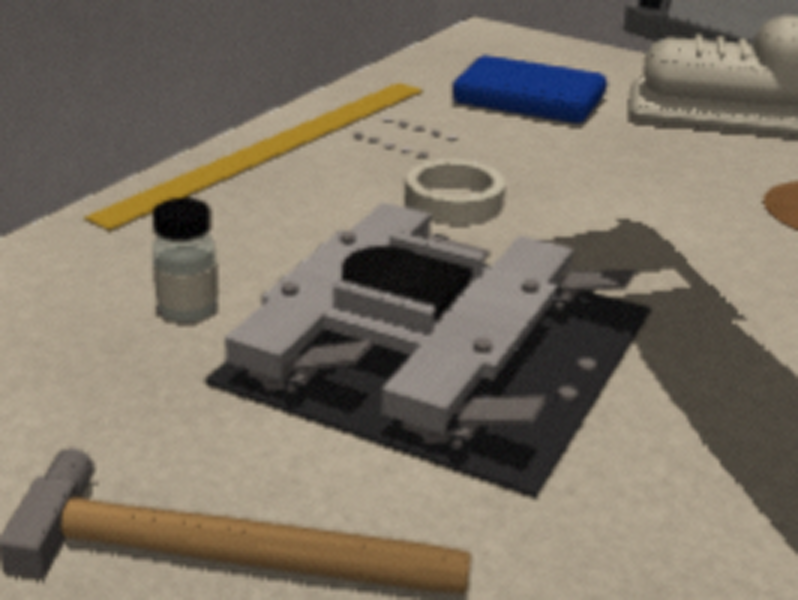

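View pics/end_top.png

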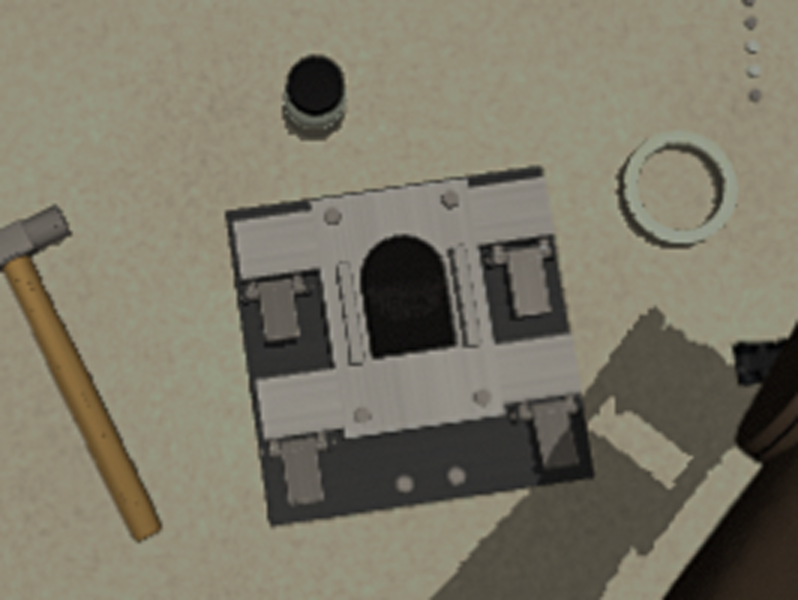

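View pics/rock.png

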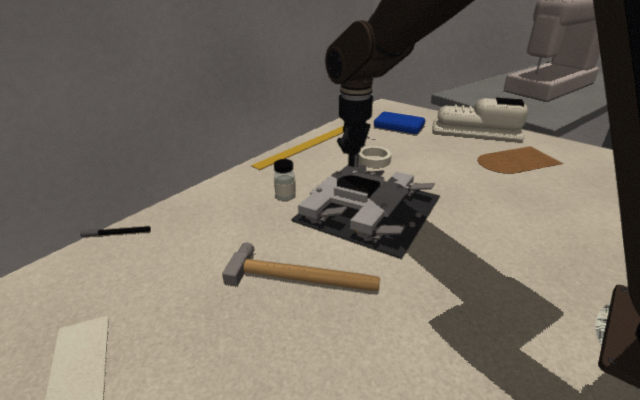

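The side crop shows the far-right tab flat, with its tip around (460,245). The other three tabs, at (343,352), (505,408) and (600,275), are still raised. In the top crop the plate and bystanders haven't moved, and the rock picture shows the finger pressing the far-right ear. The tab met its stop at 29.4 mm, so I'm handing in.

```bash
python3 -c "
from cell import robot
print(robot.job_done())"
```

```text
the job is handed in; nothing more can be done
None
```

The far right corner was the one that rocked: I pressed its tab flat, left the other three tabs standing and the plate in place, and handed the job in; no verdict came back.

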